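# Set the drill jig's stop in its third notch and seat the pin

## Robot

A 6-joint arm with a two-finger parallel gripper is mounted at the origin on the work surface; the furniture and walls round the work are solid. World frame = base frame: x ahead of the robot, y to its left, z up, the work surface at z = 0. Lengths are in mm, angles in rad, forces in N, time in s.
With the tool pointing down it reaches from about 350 to 975 mm from the base axis. Payload 7.1 kg.
Tool frame: the origin (TCP) lies at the very end of the fingers, on their centre line; the grasp point (between the pads) lies ctrl.hold_point_z behind it (ctrl.hold_point_z is the distance from the TCP to the grasp point, in mm); z points along the fingers, y is the line along which they close (so a half turn about z gives the same grasp; the last joint's range is limited). The gripper opens to 88 mm and grips with 3 to 60 N. Pads are 20 mm wide; open, the fingers measure 115 mm over their backs; the gripper's body (75 mm by 178 mm) begins 61 mm behind the grasp point.
Start: joints at [1.179, 0.423, 1.63, -0, 1.089, -0.019], TCP at [227.608, 582.065, 222.675] pointing down, gripper open.
Joint ranges: [-3, 3], [-0.9, 2.11], [0.09, 2.58], [-1.31, 4.45], [0.11, 2.69], [-2.54, 2.54]. Speed limits (rad/s): [2.39, 2.39, 3.01, 3.14, 3.14, 3.14].

## Interface

Orientations are given as a rotation vector (axis times angle).
In Python, from workcell import ctrl gives the robot as it stands. The module is installed in compiled form; this text tells all that it offers.
- The arm moves only by the shell command python3 -m creep 'ROWS'. ROWS is JSON, a list of rows, each an object with "translation": the shift along the tool's x, y, z in mm, a list of three; "angular": the turn, a rotation vector about the tool's x, y, z in rad, a list of three; "jaw": the opening, from 0 (shut) to 1 (fully open). A call has exactly 8 rows; each row is the pose to reach, as a shift and turn from the pose commanded when the call began, along the tool's axes at that moment; what a row does not reach only later rows make up. A row lasts 1/8 s, in which the tool goes at most 62.5 mm and 10.7 degrees, less where a joint would pass 70% of its speed; a pose out of reach is approached as far as the arm can. A call with a gripper value outside its range is refused whole. The fingers move at their own pace and stop on an object; the grip force is fixed at half the most. Time passes only in rows, so rows that repeat a pose let the fingers close, or fill a call up. It gives the time, the measured TCP pose, the force, the opening and the grip force at its end, in the units of the state.
- ctrl.get_obs(): the state, without advancing time (a new reading comes with each control period).
- ctrl.get_image(name): name is "scene" or "side" or "wrist"; returns the picture (420x560x3 uint8, red, green, blue); there is no depth.
- ctrl.camera_info(name): a dict with "camera_matrix" (3x3 intrinsics, pixels), "world_from_camera" (4x4, takes a point from camera to world coordinates). Camera axes: x right, y up, looking along -z (the intrinsics and any distortion apply to the point x, -y, -z); pixel columns grow to the right and rows downward; lengths in mm; the calibration is good to about 2 mm. The wrist camera is an equidistant fisheye: a pixel r from the principal point sees the ray r / f radians off the axis. A picture is of the moment at which its call begins: read the wrist's pose just before it. camera_info takes no time and is no camera call; for the wrist camera it gives the pose at the moment of the call.
- ctrl.close_job(): hands the job in; it is judged then, once.
Trained networks look in the newest picture that a camera, given by its name, has taken for a name from the list of things; names that differ only in an ending like _2 or _b are one class to them, and where a whole thing is asked for, a point or a joint stands for the part that bears it (a point fixed in the world has none). Each returns a list of dicts, best first, with "score" (0 to 1); they miss things now and then, are a little off and sometimes report something else, mostly with a low value. They report only what shows in the picture. A call takes as long as a camera call. They do not tell look-alikes from the thing itself.
- ctrl.look_for(camera, label): "rect" ([left, top, right, bottom] in pixels, round what is visible of it).
The state is a dict: "t": time; "qpos": joint angles; "qvel": joint speeds; "joint_torque": joint torques, N m; "ee_pos": TCP position; "orientation": TCP orientation; "ft_force": force on the tool from outside, world axes, zero at the start; "moment": the same for the moment, N m; "width": finger opening in mm; "grasp_force": force on a finger pad.
Only numpy, scipy, OpenCV 4.12 (cv2) and the standard library are available. Lean on these libraries where they do the work, as an engineer would, in place of code of your own. Each camera call takes 0.05 s, during which the arm holds its last target. There are 200 camera calls.

## Task

Get the cross-drilling jig ready for the next pin, pushing with the fingertips only: run its sliding stop along the notched rail, counting the notches from the end where the stop is parked, and press the locking key fully down into the third notch. Then push the pin gently along its V-groove, under the drill bush, until its end rests against the locked stop. Do not lift the pin, and leave the other things on the bench where they are.

Things in the scene. Friction and masses are not known exactly. Their poses are not given: they have to be found in the camera images.
- drill_jig: Fixed drill jig: grey base plate 116 x 200 x 12 mm with a steel V-groove in front (towards the robot) and a notched rail behind, both along its y. Origin: centre of the plate's underside; x points away from the robot across the jig, y to the left along rail and groove, z up. Everything on it, its moving stop and key included, stays below z = 72 mm.
- groove_mid (a point): Middle of the V-groove's axis at the height of its block's top, jig point (-25, 0, 29) mm, axes as the jig's. The groove runs over the jig's whole length, y = -100..100 mm; its block is 46 mm wide. The pin lying in it has its axis 37 mm and its top 52 mm above the bench.
- rail_mid (a point): Middle of the third notch at the rail's top, jig point (34, 6, 34) mm. The steel rail is 14 mm wide, from jig y = 98 to -68 mm, with five notches 13 mm wide and 10 mm deep, 24 mm apart, centred at jig y = 54, 30, 6, -18, -42 mm; counting starts at the left (+y), where the stop is parked.
- bush_hole (a point): Top of the drill bush on the bridge over the V-groove, jig point (-25, -48, 71) mm. The bridge is 20 mm long (jig y = -38..-58) and spans jig x = -56..6 mm, its underside 56 mm and its top 65 mm above the bench; the pin and the stop's arm pass beneath.
- jig_stop (a joint): Sliding stop's place along the rail in m: 0 = left end (key at jig y = 84 mm), grows to the right (jig -y) to 0.128; over notches 1 to 5 at 0.030, 0.054, 0.078, 0.102, 0.126. Starts at 0.001 to 0.011, all of it left of notch 1; rubs with about 2.5 N. Dark steel saddle over the rail, 24 mm along y, 34 wide, 34 to 52 mm above the bench; its arm over the V-groove is 30 to 46 mm high.
- jig_key (a joint): Travel of the locking key in m: 0 up, 0.010 fully down (grows as it is pressed straight down); needs about 3 N and stays where it is left. Over solid rail it goes only 1.5 mm down; its 9 mm wide round-nosed tongue enters a notch when it is within about 3 mm of the notch's middle and then draws the stop to it.
- key_cap (a point): Centre of the top of the locking key's round steel cap, 18 mm across, on top of the middle of the sliding stop: 68.5 mm above the bench when up, 58.5 mm when down. The saddle's left side is 12 mm to the left (jig +y) of it.
- stop_face (a point): Centre of the round end face (14 mm across) of the button on the stop's arm, on the V-groove's axis, 17 mm to the right (jig -y) of the key's middle; the pin's end comes to rest against it. Axes as the jig's.
- pin: Steel pin 30 mm across, 75 mm long, with a small cross hole near one end, about 0.41 kg (2 to 7 N slide it), lying in the right part of the V-groove, its tip at the bridge. Origin: centre of the end face towards the stop (left); its z axis runs along it to the right, to the end that is pushed, 75 mm away. It starts 20 to 36 mm short of where the stop's button will be in the third notch.
- pin_20: Bystander: pin 20 mm in diameter, 110 mm long, lying on the bench in front of the jig. Origin: under its middle.
- oil_bottle: Bystander: green oil bottle with a red spout, 52 mm across, 156 mm tall, standing left of the jig. Origin: centre of its foot.
- marker: Bystander: marker pen 135 mm long, 16 mm thick, lying on the bench. Origin: under its middle.
- pin_25: Bystander: pin 25 mm in diameter, 90 mm tall, standing in front of the jig. Origin: centre of its foot.
There are look-alikes about, which are no part of the job. Leave any turquoise look-alike of the pin alone.

How it is judged (in metres and radians):
On the way, in this order (a step that is already met when the one before it is completed fails the run):
1. the stop has been slid along the rail to the third notch, its key still up and the pin not yet pushed (value of joint jig_stop between 0.072 and 0.084 m and value of joint jig_key below 0.003 m and distance of pin from where it was at the start of the episode below 0.008 m), for 0.1 s.
2. the locking key is fully down in the third notch (value of joint jig_stop between 0.0745 and 0.0815 m and value of joint jig_key above 0.0085 m), for 0.2 s.
3. the pin lies against the locked stop (y of pin in the frame of stop_face between -0.002 and 0.002 m), for 0.2 s.
At the end, for the whole second after the job is handed in: The stop is in the third notch (within 3.5 mm) with its key at least 8.5 of 10 mm down, and the pin lies at rest along the V-groove with its end within 2 mm of the stop's button (all of step 2 and all of step 3 and distance between pin and stop_face below 0.004 m and angle between the z axis of pin and the y axis of drill_jig, either way round below 0.05 rad and linear speed of pin below 0.01 m/s); the robot touches nothing.
It fails at once if the pin is lifted out of the V-groove (z of pin in the frame of drill_jig above 0.05 m).
It fails at once if the pin is squeezed or rammed hard (contact force between the fingers and pin above 40 N).
It fails at once if a bystander is disturbed (distance of any of pin_25, pin_20, oil_bottle, marker from where it was at the start of the episode above 0.02 m).
It also fails if it takes over 51 s, if anything falls off the work surface, if the arm or the gripper's body presses on something with over 40 N, if the wrist force passes 120 N, or if a joint passes its speed limit or range.

## Working session

There is one attempt and no reset: what is moved stays moved. The work goes in short steps, Python scripts to look and compute and a shell command to move; the robot and the scene stay as the last step left them, time stands still between calls to the robot, and variables do not carry over. Pictures are saved under pics/ and viewed, at most 13 in all, crops included, and the job is handed in when it is done.

```bash
mkdir -p pics
cat > h.py <<'E'
import numpy as np, cv2
from workcell import ctrl
from scipy.spatial.transform import Rotation as R
def info(n):
    i=ctrl.camera_info(n); return np.array(i["camera_matrix"],float),np.array(i["world_from_camera"],float),i
def ray(n,u,v,T=None):
    K,T0,_=info(n); T=T0 if T is None else T
    x=(u-K[0,2])/K[0,0]; y=(v-K[1,2])/K[1,1]
    if n=="wrist":
        r=np.hypot(x,y); s=np.sin(r)/r if r>1e-9 else 1; d=np.array([x*s,-y*s,-np.cos(r)])
    else: d=np.array([x,-y,-1])
    return T[:3,3],T[:3,:3]@d
def atz(n,u,v,z,T=None):
    o,d=ray(n,u,v,T); return o+d*(z-o[2])/d[2]
def proj(n,p,T=None):
    K,T0,_=info(n); T=T0 if T is None else T
    c=T[:3,:3].T@(np.array(p,float)-T[:3,3]); x,y,z=c[0],-c[1],-c[2]
    if n=="wrist":
        h=np.hypot(x,y); a=np.arctan2(h,z); x,y=x/h*a,y/h*a
    else: x,y=x/z,y/z
    return np.array([K[0,0]*x+K[0,2],K[1,1]*y+K[1,2]])
def save(n,f,crop=None,k=1):
    im=ctrl.get_image(n)[:,:,::-1]
    if crop: a,b,c,d=crop; im=im[b:d,a:c]
    cv2.imwrite("pics/"+f,cv2.resize(im,None,fx=k,fy=k,interpolation=cv2.INTER_CUBIC))
E
python3 - <<'E'
from h import *
for n in("scene","side","wrist"):
    K,T,i=info(n); print(n,K[0],K[1,2],T[:3,3].round(),T[:3,2].round(2),[k for k in i])
    save(n,n+"0.png")
    for l in ["drill_jig","key_cap","jig_stop","pin","bush_hole","oil_bottle","pin_20","pin_25","marker"]:
        print(l,[(np.round(d["rect"]).astype(int).tolist(),round(d["score"],2)) for d in ctrl.look_for(n,l)[:3]])
print(ctrl.get_obs())
a=cv2.imread("pics/scene0.png");b=cv2.imread("pics/side0.png")
E
```

```text
scene [494.43956659   0.         277.34452077] 205.51624548255347 [  5.  11. 733.] [-0.44 -0.48  0.76] ['camera_matrix', 'world_from_camera']
drill_jig [([282, 188, 402, 278], 0.59)]
key_cap [([372, 237, 412, 260], 0.25)]
jig_stop [([296, 189, 316, 233], 0.74)]
pin [([371, 236, 409, 259], 0.8), ([311, 288, 337, 329], 0.72), ([241, 164, 273, 196], 0.72)]
bush_hole [([280, 189, 397, 278], 0.7), ([227, 227, 253, 292], 0.65)]
oil_bottle [([230, 85, 258, 154], 0.68)]
pin_20 [([371, 236, 409, 259], 0.8), ([311, 288, 337, 329], 0.72), ([241, 164, 273, 196], 0.72)]
pin_25 [([371, 236, 409, 259], 0.8), ([311, 288, 337, 329], 0.72), ([241, 164, 273, 196], 0.72)]
marker [([227, 228, 249, 291], 0.77)]
side [465.24685817   0.         280.47769379] 201.77571654638407 [ 224. -356.  507.] [-0.16 -0.85  0.49] ['camera_matrix', 'world_from_camera']
drill_jig [([276, 192, 397, 281], 0.94)]
key_cap [([311, 192, 323, 199], 0.64)]
jig_stop [([294, 194, 328, 226], 0.62)]
pin [([284, 177, 309, 207], 0.88), ([211, 249, 276, 265], 0.82), ([347, 236, 382, 274], 0.77)]
bush_hole [([276, 190, 398, 284], 0.87)]
o
[... 1039 characters left out ...]
[102, 254, 140, 306], 0.29)]
{'t': 1.5, 'qpos': array([ 1.17900405e+00,  4.23111576e-01,  1.62986414e+00, -1.89448350e-06,
        1.08859114e+00, -1.89768974e-02]), 'qvel': array([ 0.00122347,  0.00068968, -0.0010714 ,  0.00046581,  0.00023325,
       -0.00150343]), 'joint_torque': array([-1.22104095e-03, -5.44596076e+01, -2.74031550e+01,  6.43708790e-02,
        1.69205165e-02,  6.09235235e-05]), 'ee_pos': array([227.61508368, 582.08699881, 222.681945  ]), 'orientation': array([5.82228790e-01, 3.08716223e+00, 3.91361140e-05]), 'ft_force': array([-0.52478727,  0.32233051, -0.98576141]), 'moment': array([-0.00113044, -0.06183882, -0.05413658]), 'grasp_force': 0.0, 'width': 87.72522563003433}
```

Run:
```python
import cv2,numpy as np
a=cv2.imread("pics/scene0.png")[75:340,210:430];b=cv2.imread("pics/side0.png")[100:300,200:410]
cv2.imwrite("pics/s1.png",cv2.resize(a,None,fx=2.2,fy=2.2,interpolation=2))
cv2.imwrite("pics/b1.png",cv2.resize(b,None,fx=2.8,fy=2.8,interpolation=2))
```

```text
(no output)
```

View pics/s1.png

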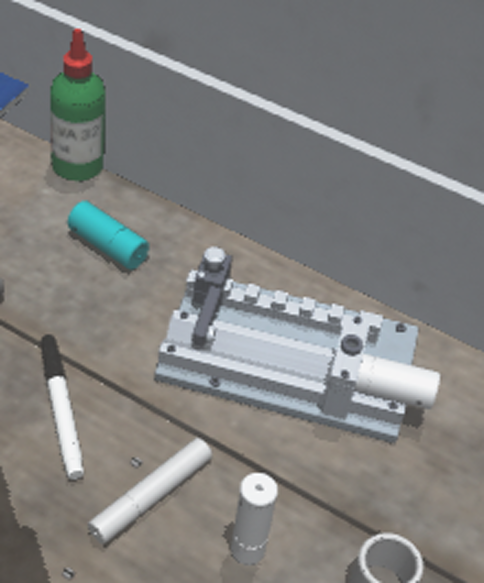

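View pics/b1.png

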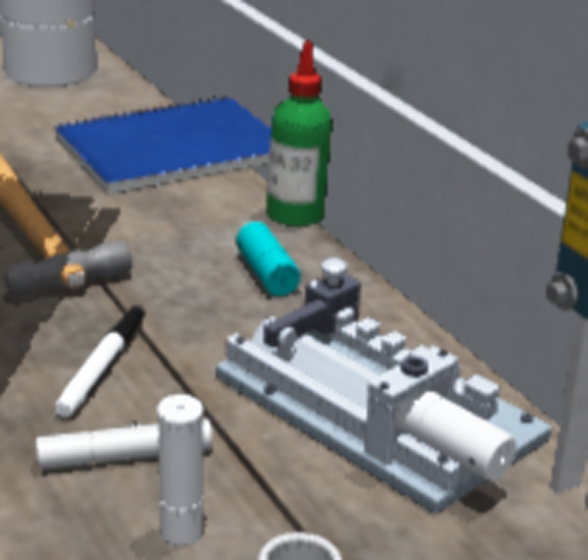

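The scene view shows: the white pin in the groove at scene (390,248), which is the one I want. The look-alikes are turquoise (258,180), the lying pin_20 (278,298) and the standing pin_25 (324,310). The key cap is at scene (308,191) and the bush at (370,231).

```bash
cat >> h.py <<'E'
J=None
def jw(q,p):
    c,s=np.cos(q[2]),np.sin(q[2]); return np.array([q[0]+c*p[0]-s*p[1],q[1]+s*p[0]+c*p[1],p[2]])
E
python3 - <<'E'
from h import *
from scipy.optimize import least_squares
S=lambda u,v:(210+u/2.2,75+v/2.2); B=lambda u,v:(200+u/2.8,100+v/2.8)
obs=[("scene",(-58,100,12),S(156,376)),("scene",(-58,-100,12),S(397,434)),("scene",(58,-100,12),S(417,325)),("scene",(-25,-48,71),S(352,341)),
("side",(-58,100,12),B(218,370)),("side",(-58,-100,12),B(438,498)),("side",(58,-100,12),B(550,430)),("side",(-25,-48,71),B(414,362))]
f=lambda q:np.concatenate([proj(n,jw(q,p))-px for n,p,px in obs])
o=atz("scene",*S(352,341),71); r=least_squares(f,[o[0],o[1],-.3],loss="soft_l1"); q=r.x
print("jig",q.round(3),r.fun.reshape(-1,2).round(1).tolist())
inv=lambda p:jw((0,0,-q[2]),np.array(p)-[q[0],q[1],0])
for n,px in(("scene",S(214,253)),("side",B(335,264))): print("cap",inv(atz(n,*px,68.5)).round(1))
for n,px in(("side",B(494,452)),("scene",S(433,386))): print("pin end",inv(atz(n,*px,37)).round(1))
for uv in((120,175),(417,312)): print("bench edge",inv(atz("scene",*S(*uv),0)).round(0))
for nm,n,l in(("bottle","scene",(244,152)),("turq","scene",(259,180)),("pin25","scene",(324,325)),("hook","side",(404,270))): print(nm,inv(atz(n,*l,0)).round(0))
for p in((0,0,0),(34,84,68),(34,6,58),(-25,-130,37)): print(p,jw(q,p).round(1))
E
```

```text
jig [460.75  336.14    0.563] [[-1.5, -0.9], [0.5, 0.6], [0.1, -0.5], [-0.3, 0.3], [-2.1, -1.0], [0.3, 1.9], [0.8, -1.4], [0.3, 0.9]]
cap [34.8 75.7 68.5]
cap [36.8 75.9 68.5]
pin end [ -21.7 -109.9   37. ]
pin end [ -21.9 -117.4   37. ]
bench edge [167. 199.   0.]
bench edge [ 82. -99.   0.]
bottle [162. 243.   0.]
turq [ 93. 187.   0.]
pin25 [-181.  -11.    0.]
hook [  37. -131.   -0.]
(0, 0, 0) [460.7 336.1   0. ]
(34, 84, 68) [444.6 425.3  68. ]
(34, 6, 58) [486.3 359.4  58. ]
(-25, -130, 37) [509.  212.9  37. ]
```

```bash
python3 -m creep '[{"translation":[-32,-6,14],"angular":[0,0,-0.134],"jaw":0},{"translation":[-64,-12,28],"angular":[0,0,-0.268],"jaw":0},{"translation":[-97,-18,43],"angular":[0,0,-0.402],"jaw":0},{"translation":[-129,-24,57],"angular":[0,0,-0.535],"jaw":0},{"translation":[-161,-30,71],"angular":[0,0,-0.67],"jaw":0},{"translation":[-193,-36,86],"angular":[0,0,-0.803],"jaw":0},{"translation":[-226,-43,100],"angular":[0,0,-0.937],"jaw":0},{"translation":[-226,-43,100],"angular":[0,0,-0.937],"jaw":0}]'
python3 - <<'E'
from h import *
o=ctrl.get_obs();print(o["t"],o["ee_pos"],o["width"],ctrl.hold_point_z)
K,T,_=info("wrist"); np.save("T1.npy",T); save("wrist","w1.png",k=1.4)
q=(460.75,336.14,.563)
for p in((-58,100,12),(-58,-100,12),(58,-100,12),(58,100,12),(-25,-48,71),(34,76,68.5),(-25,-112,37)): print(p,proj("wrist",jw(q,p),T).round(0)*1.4)
print(R.from_rotvec(o["orientation"]).as_matrix().round(3))
E
```

```text
t: 2.5
ee_pos: [423.5, 458.0, 121.5]
orientation: [0.87, -3.017, 0.002]
ft_force: [-0.6, -0.2, -0.1]
width: 11.4
grasp_force: 0.0
2.5 [423.52987309 458.0370763  121.54738205] 11.377383992959347 18.700000000000003
(-58, 100, 12) [352.8 145.6]
(-58, -100, 12) [ 75.6 169.4]
(58, -100, 12) [ 96.6 324.8]
(58, 100, 12) [357.  330.4]
(-25, -48, 71) [ 85.4 224. ]
(34, 76, 68.5) [301.  324.8]
(-25, -112, 37) [ 46.2 222.6]
[[-0.846 -0.532 -0.001]
 [-0.532  0.846 -0.001]
 [ 0.002 -0.001 -1.   ]]
```

View pics/w1.png

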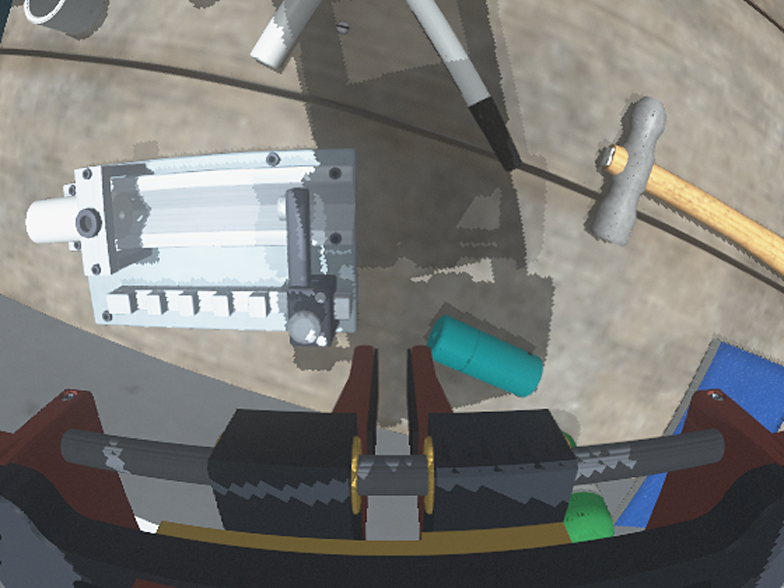

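The wrist view agrees with the fit to a few pixels: bush (88,222), cap (305,324), left plate corners (354,150) and (355,331), pin in the groove on the left. I'll refine once and work out the approach.

Run:
```python
from h import *
from scipy.optimize import least_squares
T=np.load("T1.npy")
S=lambda u,v:(210+u/2.2,75+v/2.2); B=lambda u,v:(200+u/2.8,100+v/2.8); W=lambda u,v:(u/1.4,v/1.4)
obs=[("scene",(-58,100,12),S(156,376)),("scene",(-58,-100,12),S(397,434)),("scene",(58,-100,12),S(417,325)),("scene",(-25,-48,71),S(352,341)),
("side",(-58,100,12),B(218,370)),("side",(-58,-100,12),B(438,498)),("side",(58,-100,12),B(550,430)),("side",(-25,-48,71),B(414,362)),
("wrist",(-58,100,12),W(354,150)),("wrist",(58,100,12),W(355,331)),("wrist",(-25,-48,71),W(88,222))]
f=lambda q:np.concatenate([proj(n,jw(q,p),T if n=="wrist" else None)-px for n,p,px in obs])
r=least_squares(f,[460,336,.56],loss="soft_l1"); q=r.x; np.save("q.npy",q)
print(q.round(3),r.fun.reshape(-1,2).round(1)[-3:].tolist())
inv=lambda p:jw((0,0,-q[2]),np.array(p)-[q[0],q[1],0])
print("cap",inv(atz("wrist",*W(305,323),68.5,T)).round(1),"tcp",inv(ctrl.get_obs()["ee_pos"]).round(1))
print("notch3 top (from teeth 2-3 gap)",inv(atz("wrist",*W(203,302),34,T)).round(1))
```

```text
[461.135 336.353   0.551] [[0.1, -1.5], [0.3, 0.8], [-1.5, 0.9]]
cap [31.3 78.7 68.5] tcp [ 31.6 124.6 122.2]
notch3 top (from teeth 2-3 gap) [31.9  6.9 34. ]
```

```bash
python3 -m creep '[{"translation":[-2,-3,15],"angular":[0,0,0],"jaw":0},{"translation":[-2,-6,35],"angular":[0,0,0],"jaw":0},{"translation":[-2,-9,55],"angular":[0,0,0],"jaw":0},{"translation":[-2,-9,72],"angular":[0,0,0],"jaw":0},{"translation":[-2,-9,81],"angular":[0,0,0],"jaw":0},{"translation":[-2,-12,81],"angular":[0,0,0],"jaw":0},{"translation":[-2,-15,81],"angular":[0,0,0],"jaw":0},{"translation":[-2,-18,81],"angular":[0,0,0],"jaw":0}]'
python3 -m creep '[{"translation":[0,-4,0],"angular":[0,0,0],"jaw":0},{"translation":[0,-8,0],"angular":[0,0,0],"jaw":0},{"translation":[0,-13,0],"angular":[0,0,0],"jaw":0},{"translation":[0,-18,0],"angular":[0,0,0],"jaw":0},{"translation":[0,-23,0],"angular":[0,0,0],"jaw":0},{"translation":[0,-28,0],"angular":[0,0,0],"jaw":0},{"translation":[0,-33,0],"angular":[0,0,0],"jaw":0},{"translation":[0,-36,0],"angular":[0,0,0],"jaw":0}]'
python3 - <<'E'
from h import *
q=np.load("q.npy");inv=lambda p:jw((0,0,-q[2]),np.array(p)-[q[0],q[1],0])
o=ctrl.get_obs();print(o["t"],inv(o["ee_pos"]).round(1),o["width"],o["ft_force"].round(1)); T=info("wrist")[1]; np.save("T2.npy",T); save("wrist","w2.png",k=1.4)
print(proj("wrist",jw(q,(34,o["ee_pos"][1]*0+inv(o["ee_pos"])[1]-25.5,68.5)),T)*1.4)
E
```

```text
t: 3.55
ee_pos: [434.3, 445.7, 42.4]
orientation: [-0.874, 3.016, 0.001]
ft_force: [-0.6, -0.0, -0.5]
width: 0.1
grasp_force: 0.0
t: 4.55
ee_pos: [453.1, 414.8, 41.7]
orientation: [0.874, -3.017, 0.0]
ft_force: [-2.0, 2.5, 2.0]
width: 0.3
grasp_force: 1.3
4.55 [34.3 71.  41.7] 0.31987412903735446 [-2.   2.5  2. ]
[318.57858715 402.80201751]
```

View pics/w2.png

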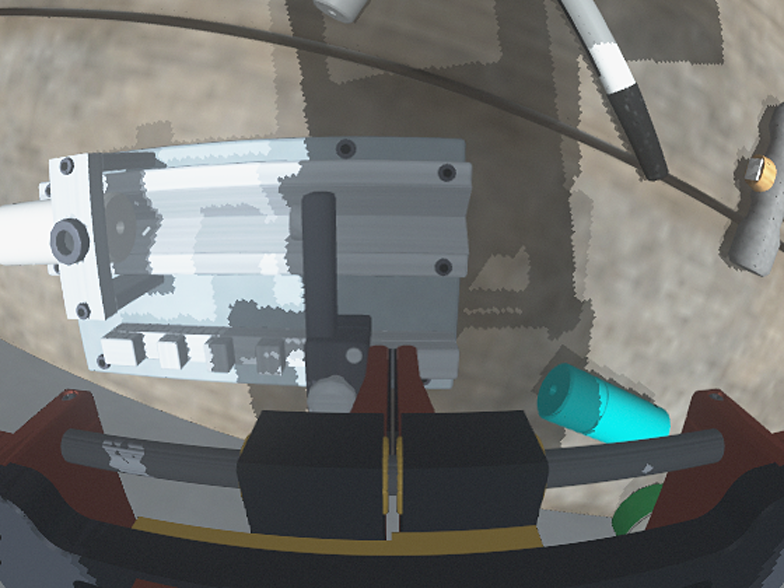

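The finger pushes the stop: the saddle touches it at about (370,345) and the cap shows at (332,395).

Run:
```python
from h import *
q=np.load("q.npy");inv=lambda p:jw((0,0,-q[2]),np.array(p)-[q[0],q[1],0]);T=np.load("T2.npy")
W=lambda u,v:(u/1.4,v/1.4)
print("cap",inv(atz("wrist",*W(332,394),68.5,T)).round(1))
print("arm",inv(atz("wrist",*W(320,193),46,T)).round(1))
print("saddle L,R top",inv(atz("wrist",*W(371,318),52,T)).round(1),inv(atz("wrist",*W(306,345),52,T)).round(1))
print("bush",inv(atz("wrist",*W(69,242),71,T)).round(1), "plate L edge",inv(atz("wrist",*W(462,310),12,T)).round(1))
for x in ((104,148),(159,188),(206,233)): print("tooth",[inv(atz("wrist",*W(u,340),34,T))[1].round(1) for u in x])
```

```text
cap [30.3 50.4 68.5]
arm [-36.  45.  46.]
saddle L,R top [ 8.  63.3 52. ] [19.1 39.1 52. ]
bush [-25.  -46.2  71. ] plate L edge [ 18.  102.7  12. ]
tooth [np.float64(-65.8), np.float64(-39.6)]
tooth [np.float64(-33.6), np.float64(-18.4)]
tooth [np.float64(-9.5), np.float64(3.4)]
```

```bash
python3 -m creep '[{"translation":[0,-5,0],"angular":[0,0,0],"jaw":0},{"translation":[0,-10,0],"angular":[0,0,0],"jaw":0},{"translation":[0,-16,0],"angular":[0,0,0],"jaw":0},{"translation":[0,-22,0],"angular":[0,0,0],"jaw":0},{"translation":[0,-28,0],"angular":[0,0,0],"jaw":0},{"translation":[0,-34,0],"angular":[0,0,0],"jaw":0},{"translation":[0,-39,0],"angular":[0,0,0],"jaw":0},{"translation":[0,-40,0],"angular":[0,0,0],"jaw":0}]'
python3 - <<'E'
from h import *
q=np.load("q.npy");inv=lambda p:jw((0,0,-q[2]),np.array(p)-[q[0],q[1],0])
o=ctrl.get_obs();print(o["t"],inv(o["ee_pos"]).round(1),o["width"],o["ft_force"].round(1)); T=info("wrist")[1]; np.save("T3.npy",T)
save("wrist","w3.png",k=1.4); save("side","side3.png"); save("scene","scene3.png")
w=cv2.imread("pics/w3.png")[100:440,0:520]; s=cv2.imread("pics/scene3.png")[180:290,270:420]; s=cv2.resize(s,None,fx=3.4,fy=3.4,interpolation=2)
b=cv2.resize(cv2.imread("pics/side3.png")[180:290,265:405],None,fx=2,fy=2,interpolation=2)
c=np.zeros((600,800,3),np.uint8); c[:340,:520]=w; c[:220,520:800]=b; s=s[:258]; c[342:342+len(s),:s.shape[1]]=s; cv2.imwrite("pics/c3.png",c)
E
```

```text
t: 5.6
ee_pos: [474.4, 380.9, 41.5]
orientation: [0.874, -3.017, 0.0]
ft_force: [-3.2, 0.4, 0.7]
width: 0.5
grasp_force: 1.3
5.6 [34.6 30.9 41.5] 0.48706691118066164 [-3.2  0.4  0.7]
```

View pics/c3.png

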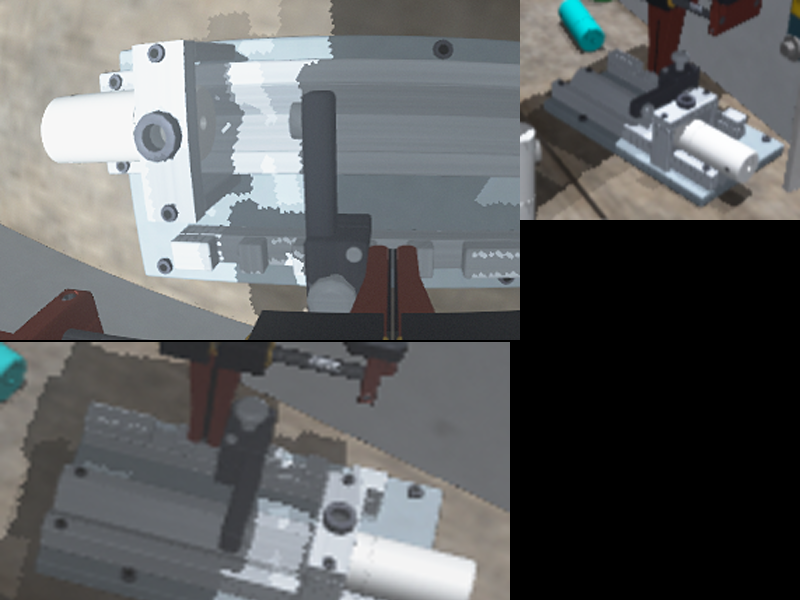

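Run:
```python
from h import *
q=np.load("q.npy");inv=lambda p:jw((0,0,-q[2]),np.array(p)-[q[0],q[1],0]);T=np.load("T3.npy")
W=lambda u,v:(u/1.4,(v+100)/1.4)
g=lambda u,v,z:inv(atz("wrist",*W(u,v),z,T)).round(1).tolist()
print("cap",g(332,294,68.5),"bush",g(157,137,71),"saddle R",g(306,240,52),"L",g(371,216,52),"button R face",g(290,119,37))
for u in (172,216,238,268,433,463): print(u,g(u,248,34)[:2])
print("pin right end top",g(42,130,37),"bridge L edge",g(197,137,65),"R",g(133,137,65))
s=lambda u,v,z:inv(atz("scene",270+u/3.4,180+(v-342)/3.4,z)).round(1).tolist()
print("scene cap",s(252,411,68.5),"bush",s(340,515,71))
```

```text
cap [30.5, 10.4, 68.5] bush [-25.0, -46.7, 71.0] saddle R [17.3, -0.8, 52.0] L [7.5, 23.3, 52.0] button R face [-25.4, -8.2, 37.0]
172 [31.0, -67.3]
216 [29.9, -45.1]
238 [29.5, -34.8]
268 [29.0, -21.2]
433 [27.6, 47.9]
463 [27.5, 60.4]
pin right end top [-25.5, -132.8, 37.0] bridge L edge [-23.7, -34.4, 65.0] R [-24.4, -60.2, 65.0]
scene cap [29.9, 7.2, 68.5] bush [-25.9, -49.0, 71.0]
```

```bash
python3 -m creep '[{"translation":[0,-1.5,0],"angular":[0,0,0],"jaw":0},{"translation":[0,-3.2,0],"angular":[0,0,0],"jaw":0},{"translation":[0,-3.2,0],"angular":[0,0,0],"jaw":0},{"translation":[0,3,0],"angular":[0,0,0],"jaw":0},{"translation":[0,9,0],"angular":[0,0,0],"jaw":0},{"translation":[0,9,-15],"angular":[0,0,0],"jaw":0},{"translation":[0,9,-35],"angular":[0,0,0],"jaw":0},{"translation":[0,9,-44],"angular":[0,0,0],"jaw":0}]'
python3 - <<'E'
from h import *
q=np.load("q.npy");inv=lambda p:jw((0,0,-q[2]),np.array(p)-[q[0],q[1],0])
o=ctrl.get_obs();print(o["t"],inv(o["ee_pos"]).round(1),o["ft_force"].round(1)); T=info("wrist")[1]; np.save("T4.npy",T)
save("wrist","w4.png",(0,70,330,300),2.2)
E
```

```text
t: 6.75
ee_pos: [470.5, 389.6, 88.1]
orientation: [-0.874, 3.015, 0.002]
ft_force: [-0.7, 0.1, -0.5]
width: 0.8
grasp_force: 0.0
6.75 [35.9 40.5 88.1] [-0.7  0.1 -0.5]
```

View pics/w4.png

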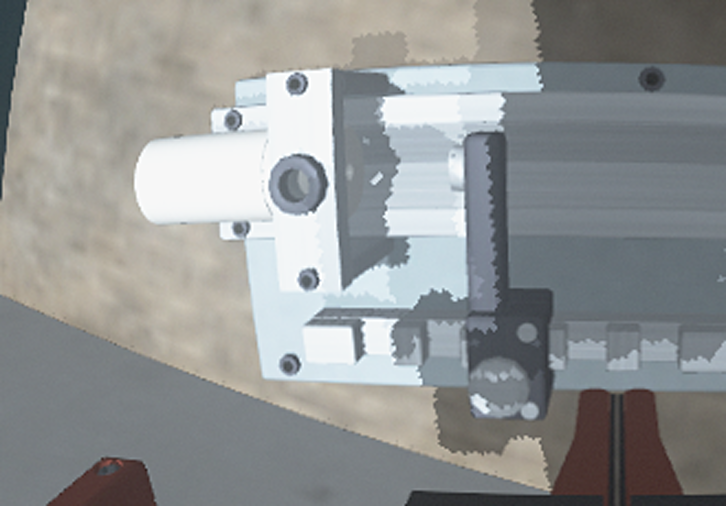

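Run:
```python
from h import *
q=np.load("q.npy");inv=lambda p:jw((0,0,-q[2]),np.array(p)-[q[0],q[1],0]);T=np.load("T4.npy")
g=lambda u,v,z:inv(atz("wrist",u/2.2,v/2.2+70,z,T)).round(1).tolist()
print("cap",g(500,386,68.5),"bush",g(298,184,71),"saddle R",g(470,345,52),"L",g(552,300,52),"button R face",g(451,170,37))
for u in (304,355,396,550,567,608,639,680): print(u,g(u,330,34)[:2])
print("pin right end top rim",g(140,180,50),"right plate edge",g(258,310,12),"holes",g(652,78,12))
```

```text
cap [32.8, 8.0, 68.5] bush [-25.3, -46.3, 71.0] saddle R [26.7, -3.5, 52.0] L [12.3, 21.6, 52.0] button R face [-24.3, -10.6, 37.0]
304 [29.2, -66.7]
355 [28.8, -47.4]
396 [28.5, -32.6]
550 [27.6, 19.2]
567 [27.6, 24.7]
608 [27.4, 37.9]
639 [27.3, 47.9]
680 [27.1, 61.1]
pin right end top rim [-27.3, -117.8, 50.0] right plate edge [29.1, -96.7, 12.0] holes [-52.8, 51.3, 12.0]
```

```bash
python3 -m creep '[{"translation":[2,-8,0],"angular":[0,0,0],"jaw":0},{"translation":[2,-20,0],"angular":[0,0,0],"jaw":0},{"translation":[2,-32.5,0],"angular":[0,0,0],"jaw":0},{"translation":[2,-32.5,6],"angular":[0,0,0],"jaw":0},{"translation":[2,-32.5,13],"angular":[0,0,0],"jaw":0},{"translation":[2,-32.5,17],"angular":[0,0,0],"jaw":0},{"translation":[2,-32.5,20],"angular":[0,0,0],"jaw":0},{"translation":[2,-32.5,22],"angular":[0,0,0],"jaw":0}]'
```

```text
t: 7.8
ee_pos: [485.0, 360.5, 63.5]
orientation: [0.875, -3.017, 0.0]
ft_force: [-0.6, -1.0, 1.3]
width: 0.3
grasp_force: 0.8
```

```bash
python3 -m creep '[{"translation":[0,0,1],"angular":[0,0,0],"jaw":0},{"translation":[0,0,2],"angular":[0,0,0],"jaw":0},{"translation":[0,0,3],"angular":[0,0,0],"jaw":0},{"translation":[0,0,4],"angular":[0,0,0],"jaw":0},{"translation":[0,0,5],"angular":[0,0,0],"jaw":0},{"translation":[0,0,5],"angular":[0,0,0],"jaw":0},{"translation":[0,0,5],"angular":[0,0,0],"jaw":0},{"translation":[0,0,5],"angular":[0,0,0],"jaw":0}]'
```

```text
t: 8.8
ee_pos: [485.3, 360.5, 58.8]
orientation: [-0.874, 3.017, 0.0]
ft_force: [-2.5, 0.5, 3.9]
width: 0.3
grasp_force: 2.0
```

```bash
python3 -m creep '[{"translation":[0,0,0.5],"angular":[0,0,0],"jaw":0},{"translation":[0,0,1],"angular":[0,0,0],"jaw":0},{"translation":[0,0,1.5],"angular":[0,0,0],"jaw":0},{"translation":[0,0,1.5],"angular":[0,0,0],"jaw":0},{"translation":[0,0,1.5],"angular":[0,0,0],"jaw":0},{"translation":[0,0,1.5],"angular":[0,0,0],"jaw":0},{"translation":[0,0,1.5],"angular":[0,0,0],"jaw":0},{"translation":[0,0,1.5],"angular":[0,0,0],"jaw":0}]'
```

```text
t: 9.8
ee_pos: [485.5, 360.6, 58.5]
orientation: [-0.874, 3.017, 0.0]
ft_force: [-6.1, -1.9, 15.4]
width: 0.6
grasp_force: 7.5
```

```bash
python3 -m creep '[{"translation":[0,0,-4],"angular":[0,0,0],"jaw":0},{"translation":[0,0,-12],"angular":[0,0,0],"jaw":0},{"translation":[0,0,-24],"angular":[0,0,0],"jaw":0},{"translation":[0,0,-38],"angular":[0,0,0],"jaw":0},{"translation":[8,-4,-52],"angular":[0,0,0],"jaw":0},{"translation":[20,-14,-60],"angular":[0,0,0],"jaw":0},{"translation":[34,-28,-62],"angular":[0,0,0],"jaw":0},{"translation":[44,-40,-62],"angular":[0,0,0],"jaw":0}]'
python3 - <<'E'
from h import *
T=info("wrist")[1]; np.save("T5.npy",T)
o=ctrl.get_obs();print(o["ee_pos"])
a=[ctrl.get_image(n)[:,:,::-1] for n in("scene","side","wrist")]
for n,i in zip("scw",a): cv2.imwrite(f"pics/{n}5.png",i)
c=np.zeros((600,800,3),np.uint8);c[:300,:400]=cv2.resize(a[0],(400,300),interpolation=3);c[:300,400:]=cv2.resize(a[1],(400,300),interpolation=3);c[300:,:400]=cv2.resize(a[2],(400,300),interpolation=3)
c[300:,400:]=cv2.resize(a[2][80:290,0:280],(400,300),interpolation=2)
cv2.imwrite("pics/c5.png",c)
E
```

```text
t: 10.8
ee_pos: [468.7, 301.2, 119.1]
orientation: [0.874, -3.017, 0.0]
ft_force: [0.4, -0.9, -0.7]
width: 0.0
grasp_force: 0.0
[468.70823888 301.24334445 119.13558665]
```

View pics/c5.png

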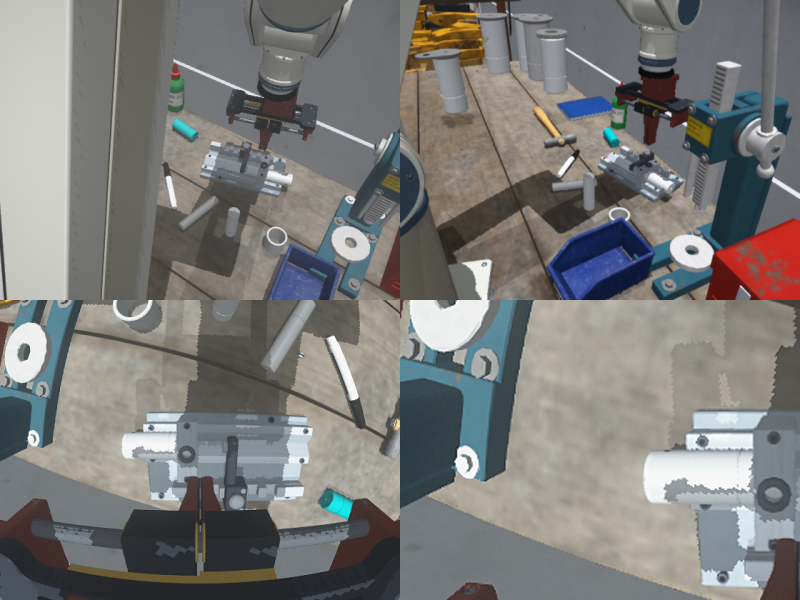

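Run:
```python
from h import *
q=np.load("q.npy");inv=lambda p:jw((0,0,-q[2]),np.array(p)-[q[0],q[1],0]);T=np.load("T5.npy")
g=lambda u,v,z:inv(atz("wrist",u*.7,80+(v-300)*.7,z,T)).round(0).tolist()
for z in(0,30,60): print(z,"base near corner",g(497,482,z),"edge far",g(522,300,z),"wall line",g(400,512,0)[:2] if 0 else inv(atz("wrist",0,80+210*.71,0,T)).round(0).tolist(),g(650,580,0))
print("pin end rim",g(645,478,50),"bush",g(773,494,71))
a=cv2.imread("pics/s5.png")[150:420,380:560];b=cv2.imread("pics/c5.png")
b=cv2.imread("pics/c5.png"); s=ctrl.camera_info
side=cv2.imread("pics/side3.png")
c=np.zeros((600,800,3),np.uint8); x=cv2.resize(a,None,fx=2.2,fy=2.2,interpolation=2); c[:594,:396]=x
y=cv2.resize(side[80:390,380:560],None,fx=1.93,fy=1.93,interpolation=2); c[:y.shape[0],400:400+y.shape[1]]=y; cv2.imwrite("pics/press.png",c)
```

```text
0 base near corner [-12.0, 29.0, -0.0] edge far [-128.0, 39.0, 0.0] wall line [21.0, -387.0, 0.0] [64.0, 160.0, 0.0]
30 base near corner [-21.0, 22.0, 30.0] edge far [-124.0, 31.0, 30.0] wall line [21.0, -387.0, 0.0] [64.0, 160.0, 0.0]
60 base near corner [-29.0, 15.0, 60.0] edge far [-121.0, 24.0, 60.0] wall line [21.0, -387.0, 0.0] [64.0, 160.0, 0.0]
pin end rim [-30.0, 107.0, 50.0] bush [-28.0, 197.0, 71.0]
```

View pics/press.png

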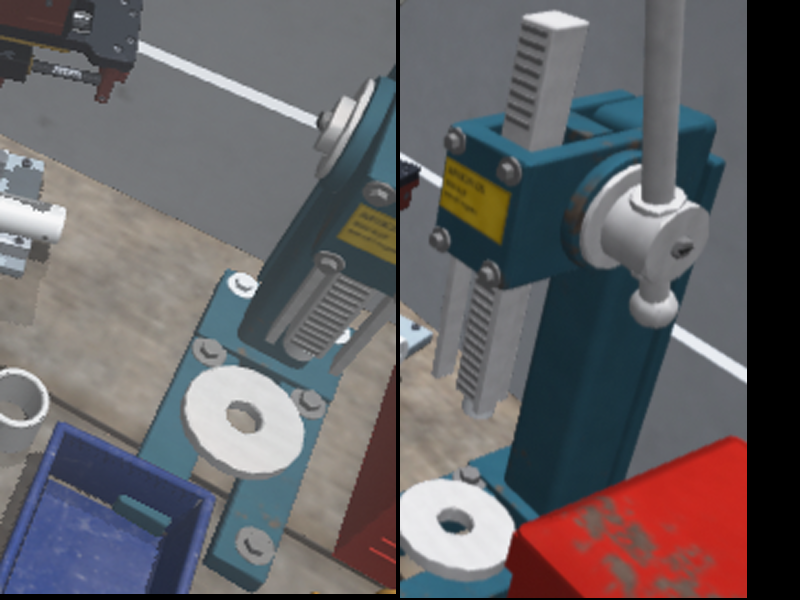

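Run:
```python
from h import *
q=np.load("q.npy");inv=lambda p:jw((0,0,-q[2]),np.array(p)-[q[0],q[1],0]);T=np.load("T5.npy")
g=lambda u,v,z:inv(atz("wrist",(u-400)*.7,80+(v-300)*.7,z,T)).round(0).tolist()
print("base corner",g(497,482,20),"far",g(522,300,20),"wall",g(410,517,0),g(600,582,0))
print("pin end rim",g(645,478,50),"bush",g(773,494,71))
s=lambda u,v,z:inv(atz("scene",380+u/2.2,150+v/2.2,z)).round(0).tolist()
print("scene base corner",s(222,272,20),"edge",s(143,445,20),"pin end",s(62,222,37))
for z in(150,200,250,300): print("hub",s(318,140,z),"head bottom L",s(318,255,z),"col bottom",s(240,335,20))
```

```text
base corner [-15.0, -243.0, 20.0] far [-134.0, -210.0, 20.0] wall [24.0, -373.0, 0.0] [68.0, -181.0, 0.0]
pin end rim [-27.0, -118.0, 50.0] bush [-25.0, -47.0, 71.0]
scene base corner [-18.0, -247.0, 20.0] edge [-179.0, -200.0, 20.0] pin end [-21.0, -120.0, 37.0]
hub [17.0, -269.0, 150.0] head bottom L [-84.0, -268.0, 150.0] col bottom [-70.0, -262.0, 20.0]
hub [-33.0, -249.0, 200.0] head bottom L [-125.0, -248.0, 200.0] col bottom [-70.0, -262.0, 20.0]
hub [-82.0, -230.0, 250.0] head bottom L [-165.0, -228.0, 250.0] col bottom [-70.0, -262.0, 20.0]
hub [-131.0, -210.0, 300.0] head bottom L [-206.0, -209.0, 300.0] col bottom [-70.0, -262.0, 20.0]
```

Run:
```python
from h import *
q=np.load("q.npy");inv=lambda p:jw((0,0,-q[2]),np.array(p)-[q[0],q[1],0])
o=ctrl.get_obs();print(o["t"],o["qpos"].round(2),inv(o["ee_pos"]).round(1)); M=R.from_rotvec(o["orientation"]).as_matrix()
print((R.from_euler("z",-q[2]).as_matrix()@M).round(3))
t=jw(q,(-45,-150,119)); print(M.T@(t-o["ee_pos"]))
```

```text
10.95 [ 0.55  0.47  1.85  0.    0.83 -1.58] [-11.2 -33.6 118.9]
[[-1.    -0.011 -0.001]
 [-0.011  1.     0.   ]
 [ 0.001  0.    -1.   ]]
[ 3.51603801e+01 -1.15980432e+02 -6.89592077e-02]
```

```bash
python3 -m creep '[{"translation":[6,-8,0],"angular":[0,0,0.17],"jaw":0.3},{"translation":[14,-20,0],"angular":[0,0,0.35],"jaw":0.3},{"translation":[20,-35,0],"angular":[0,0,0.53],"jaw":0.3},{"translation":[26,-50,0],"angular":[0,0,0.71],"jaw":0.3},{"translation":[32,-65,0],"angular":[0,0,0.89],"jaw":0.3},{"translation":[35,-80,0],"angular":[0,0,1.06],"jaw":0.3},{"translation":[35,-98,0],"angular":[0,0,1.23],"jaw":0.3},{"translation":[35,-110,0],"angular":[0,0,1.4],"jaw":0.3}]'
python3 -m creep '[{"translation":[0,0,0],"angular":[0,0,0.1],"jaw":0.3},{"translation":[0,0,0],"angular":[0,0,0.18],"jaw":0.3},{"translation":[0,0,0],"angular":[0,0,0.18],"jaw":0.3},{"translation":[0,0,0],"angular":[0,0,0.18],"jaw":0.3},{"translation":[0,0,0],"angular":[0,0,0.18],"jaw":0.3},{"translation":[0,0,0],"angular":[0,0,0.18],"jaw":0.3},{"translation":[0,0,0],"angular":[0,0,0.18],"jaw":0.3},{"translation":[0,0,0],"angular":[0,0,0.18],"jaw":0.3}]'
python3 - <<'E'
from h import *
q=np.load("q.npy");inv=lambda p:jw((0,0,-q[2]),np.array(p)-[q[0],q[1],0])
o=ctrl.get_obs();print(o["t"],inv(o["ee_pos"]).round(1),o["width"]); M=R.from_rotvec(o["orientation"]).as_matrix()
print((R.from_euler("z",-q[2]).as_matrix()@M).round(3)); np.save("T6.npy",info("wrist")[1])
a=ctrl.get_image("wrist")[:,:,::-1];b=ctrl.get_image("side")[:,:,::-1];c=np.zeros((600,800,3),np.uint8)
c[:420,:560]=a; d=cv2.resize(b[110:290,240:480],(560,420),interpolation=2)[:,:]; c[:180,560:800]=b[110:290,240:480]; c[420:600,560:800]=ctrl.get_image("scene")[150:330,300:540,::-1]; cv2.imwrite("pics/c6.png",c)
E
```

```text
t: 11.95
ee_pos: [499.4, 191.1, 118.9]
orientation: [1.283, 2.867, 0.0]
ft_force: [0.5, -0.0, 0.4]
width: 26.2
grasp_force: 0.0
t: 12.95
ee_pos: [498.7, 191.4, 119.2]
orientation: [1.528, 2.745, 0.0]
ft_force: [-0.3, 0.3, 0.5]
width: 26.3
grasp_force: 0.0
12.95 [ -43.9 -143.1  119.2] 26.26989715273614
[[-0.004  1.     0.   ]
 [ 1.     0.004 -0.   ]
 [-0.     0.    -1.   ]]
```

View pics/c6.png

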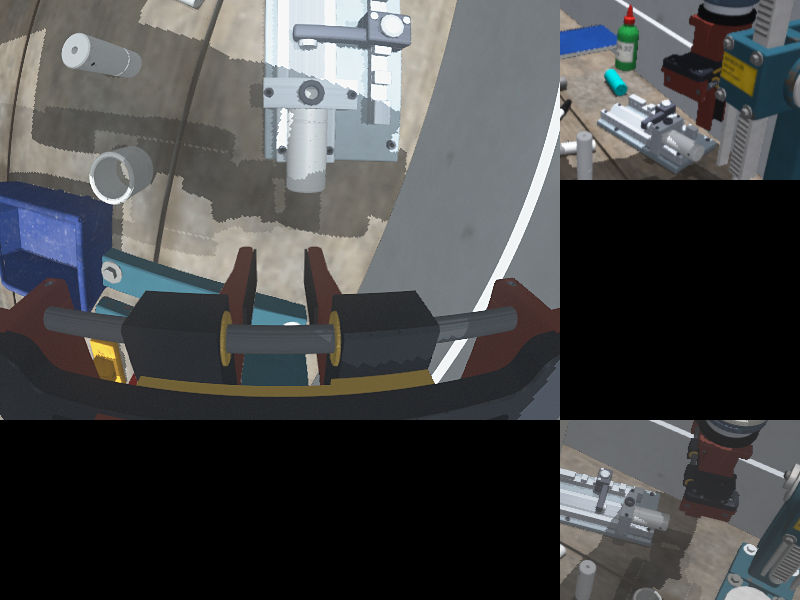

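```bash
python3 -m creep '[{"translation":[0,0,10],"angular":[0,0,0],"jaw":0.3},{"translation":[0,0,25],"angular":[0,0,0],"jaw":0.3},{"translation":[0,0,40],"angular":[0,0,0],"jaw":0.3},{"translation":[0,0,55],"angular":[0,0,0],"jaw":0.3},{"translation":[0,0,68],"angular":[0,0,0],"jaw":0.3},{"translation":[0,0,78],"angular":[0,0,0],"jaw":0.3},{"translation":[0,0,84],"angular":[0,0,0],"jaw":0.3},{"translation":[3,0,84.5],"angular":[0,0,0],"jaw":0.3}]'
python3 -m creep '[{"translation":[2,0,0],"angular":[0,0,0],"jaw":0.3},{"translation":[4,0,0],"angular":[0,0,0],"jaw":0.3},{"translation":[6,0,0],"angular":[0,0,0],"jaw":0.3},{"translation":[8,0,0],"angular":[0,0,0],"jaw":0.3},{"translation":[10,0,0],"angular":[0,0,0],"jaw":0.3},{"translation":[12,0,0],"angular":[0,0,0],"jaw":0.3},{"translation":[14,0,0],"angular":[0,0,0],"jaw":0.3},{"translation":[16,0,0],"angular":[0,0,0],"jaw":0.3}]'
```

```text
t: 14.1
ee_pos: [497.1, 193.9, 34.4]
orientation: [-1.528, -2.745, 0.0]
ft_force: [-0.3, 0.1, -0.1]
width: 26.3
grasp_force: 0.0
t: 15.1
ee_pos: [489.0, 207.3, 34.8]
orientation: [1.528, 2.744, -0.0]
ft_force: [1.5, -4.3, 1.7]
width: 26.0
grasp_force: 2.6
```

```bash
python3 -m creep '[{"translation":[2,0,0],"angular":[0,0,0],"jaw":0.3},{"translation":[4,0,0],"angular":[0,0,0],"jaw":0.3},{"translation":[6,0,0],"angular":[0,0,0],"jaw":0.3},{"translation":[8,0,0],"angular":[0,0,0],"jaw":0.3},{"translation":[10,0,0],"angular":[0,0,0],"jaw":0.3},{"translation":[12,0,0],"angular":[0,0,0],"jaw":0.3},{"translation":[14,0,0],"angular":[0,0,0],"jaw":0.3},{"translation":[15,0,0],"angular":[0,0,0],"jaw":0.3}]'
python3 - <<'E'
from h import *
q=np.load("q.npy");inv=lambda p:jw((0,0,-q[2]),np.array(p)-[q[0],q[1],0])
o=ctrl.get_obs();print(inv(o["ee_pos"]).round(1),R.from_euler("z",-q[2]).apply(o["ft_force"]).round(1)); T=info("wrist")[1]
np.save("T7.npy",T); save("wrist","w7.png",(200,0,480,260),2.3)
E
```

```text
t: 16.1
ee_pos: [481.1, 220.1, 34.8]
orientation: [1.528, 2.744, 0.0]
ft_force: [1.1, -3.6, 2.0]
width: 26.5
grasp_force: 2.6
[ -43.9 -109.5   34.8] [-0.9 -3.6  2. ]
```

View pics/w7.png

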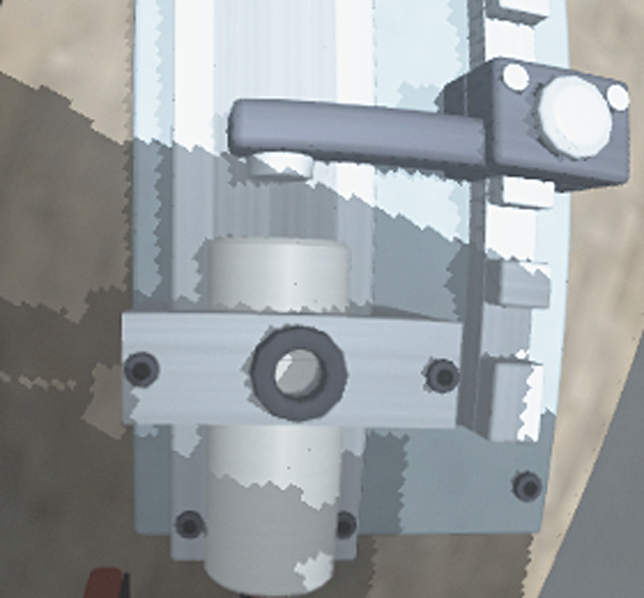

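The pin tip at (280,240) has cleared the bridge and the button face is at (280,178), leaving a gap of about 13 mm. Next I push slowly until contact.

```bash
python3 -m creep '[{"translation":[2,0,0],"angular":[0,0,0],"jaw":0.3},{"translation":[4,0,0],"angular":[0,0,0],"jaw":0.3},{"translation":[6,0,0],"angular":[0,0,0],"jaw":0.3},{"translation":[7.5,0,0],"angular":[0,0,0],"jaw":0.3},{"translation":[8.5,0,0],"angular":[0,0,0],"jaw":0.3},{"translation":[9.5,0,0],"angular":[0,0,0],"jaw":0.3},{"translation":[10.5,0,0],"angular":[0,0,0],"jaw":0.3},{"translation":[11,0,0],"angular":[0,0,0],"jaw":0.3}]'
```

```text
t: 17.15
ee_pos: [475.4, 229.5, 34.8]
orientation: [1.528, 2.744, 0.0]
ft_force: [2.4, -3.8, 1.0]
width: 26.4
grasp_force: 2.6
```

```bash
python3 -m creep '[{"translation":[0.4,0,0],"angular":[0,0,0],"jaw":0.3},{"translation":[0.8,0,0],"angular":[0,0,0],"jaw":0.3},{"translation":[1.2,0,0],"angular":[0,0,0],"jaw":0.3},{"translation":[1.6,0,0],"angular":[0,0,0],"jaw":0.3},{"translation":[2,0,0],"angular":[0,0,0],"jaw":0.3},{"translation":[2.2,0,0],"angular":[0,0,0],"jaw":0.3},{"translation":[2.4,0,0],"angular":[0,0,0],"jaw":0.3},{"translation":[2.5,0,0],"angular":[0,0,0],"jaw":0.3}]'
```

```text
t: 18.15
ee_pos: [474.2, 231.5, 34.8]
orientation: [1.527, 2.744, 0.0]
ft_force: [4.1, -7.4, 1.5]
width: 26.3
grasp_force: 3.6
```

```bash
python3 -m creep '[{"translation":[0.2,0,0],"angular":[0,0,0],"jaw":0.3},{"translation":[0.4,0,0],"angular":[0,0,0],"jaw":0.3},{"translation":[0.6,0,0],"angular":[0,0,0],"jaw":0.3},{"translation":[0.8,0,0],"angular":[0,0,0],"jaw":0.3},{"translation":[0.8,0,0],"angular":[0,0,0],"jaw":0.3},{"translation":[0.8,0,0],"angular":[0,0,0],"jaw":0.3},{"translation":[0.8,0,0],"angular":[0,0,0],"jaw":0.3},{"translation":[0.8,0,0],"angular":[0,0,0],"jaw":0.3}]'
python3 - <<'E'
from h import *
o=ctrl.get_obs();print(o["ee_pos"],o["ft_force"].round(1)); save("wrist","w8.png",(200,0,480,260),2.3)
E
```

```text
t: 19.15
ee_pos: [473.8, 232.1, 34.8]
orientation: [1.528, 2.744, 0.0]
ft_force: [3.5, -6.2, 1.8]
width: 26.5
grasp_force: 3.6
[473.82808512 232.05459946  34.79829938] [ 3.5 -6.2  1.8]
```

View pics/w8.png

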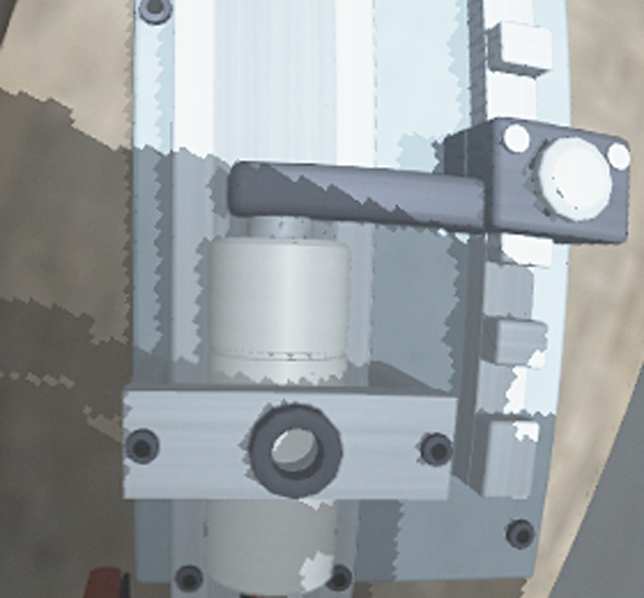

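```bash
python3 -m creep '[{"translation":[0.3,0,0],"angular":[0,0,0],"jaw":0.3},{"translation":[0.6,0,0],"angular":[0,0,0],"jaw":0.3},{"translation":[0.9,0,0],"angular":[0,0,0],"jaw":0.3},{"translation":[1.2,0,0],"angular":[0,0,0],"jaw":0.3},{"translation":[1.2,0,0],"angular":[0,0,0],"jaw":0.3},{"translation":[1.2,0,0],"angular":[0,0,0],"jaw":0.3},{"translation":[1.2,0,0],"angular":[0,0,0],"jaw":0.3},{"translation":[1.2,0,0],"angular":[0,0,0],"jaw":0.3}]'
```

```text
t: 20.2
ee_pos: [473.3, 232.9, 34.8]
orientation: [1.527, 2.744, 0.0]
ft_force: [4.8, -8.0, 1.4]
width: 26.2
grasp_force: 4.5
```

Run:
```python
from h import *
save("wrist","w9.png",(200,0,480,260),2.3)
a,b=[cv2.imread(f"pics/w{i}.png",0).astype(np.float32) for i in(8,9)]
for n,(x0,y0,x1,y1) in dict(cap=(500,118,632,245),arm=(225,155,480,220),teeth=(480,310,555,500),bush=(240,395,350,500),pinL=(205,230,355,290),screw=(500,510,545,560)).items():
    w=cv2.createHanningWindow((x1-x0,y1-y0),cv2.CV_32F); print(n,np.round(cv2.phaseCorrelate(a[y0:y1,x0:x1],b[y0:y1,x0:x1],w),2))
```

```text
Traceback (most recent call last):
ValueError: setting an array element with a sequence. The requested array has an inhomogeneous shape after 1 dimensions. The detected shape was (2,) + inhomogeneous part.
```

View pics/w9.png

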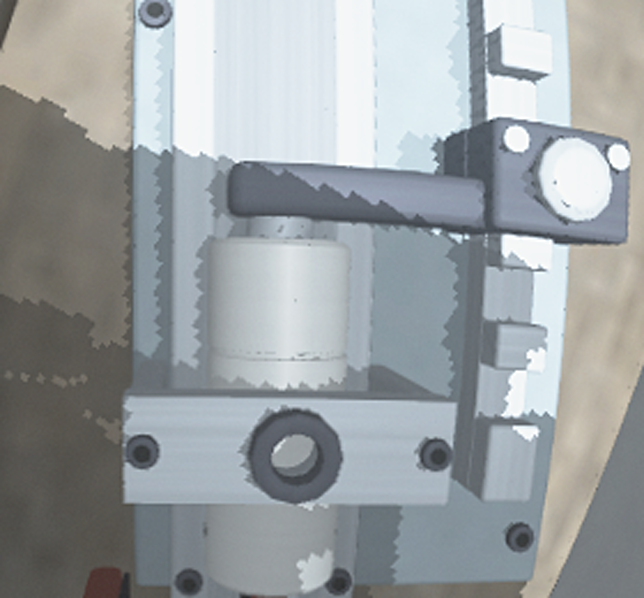

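Between the two pictures the cap and pin moved together while the bush shifted from 451 to 456. The pin is therefore against the button, and the stop is only taking up its notch slack, so I stop pushing and retreat.

```bash
python3 -m creep '[{"translation":[-1,0,0],"angular":[0,0,0],"jaw":0.3},{"translation":[-4,0,0],"angular":[0,0,0],"jaw":0.3},{"translation":[-12,0,0],"angular":[0,0,0],"jaw":0.3},{"translation":[-22,0,0],"angular":[0,0,0],"jaw":0.3},{"translation":[-30,0,-8],"angular":[0,0,0],"jaw":0.3},{"translation":[-32,0,-25],"angular":[0,0,0],"jaw":0.3},{"translation":[-32,0,-45],"angular":[0,0,0],"jaw":0.3},{"translation":[-32,0,-60],"angular":[0,0,0],"jaw":0.3}]'
python3 - <<'E'
from h import *
q=np.load("q.npy");inv=lambda p:jw((0,0,-q[2]),np.array(p)-[q[0],q[1],0])
o=ctrl.get_obs();print(inv(o["ee_pos"]).round(1),o["ft_force"].round(1)); np.save("T9.npy",info("wrist")[1]); save("wrist","w10.png",(220,0,450,210),2.8)
E
```

```text
t: 21.25
ee_pos: [490.0, 206.4, 96.5]
orientation: [1.528, 2.744, 0.002]
ft_force: [0.3, -0.4, -0.1]
width: 26.3
grasp_force: 0.0
[ -43.4 -125.8   96.5] [ 0.3 -0.4 -0.1]
```

View pics/w10.png

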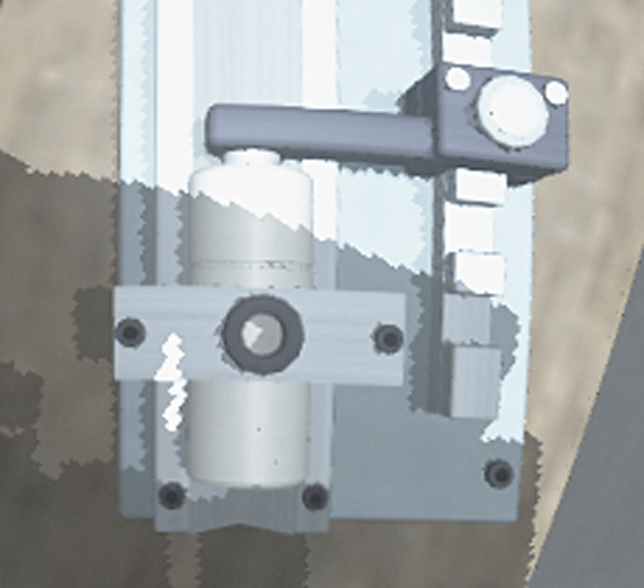

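Run:
```python
from h import *
q=np.load("q.npy");inv=lambda p:jw((0,0,-q[2]),np.array(p)-[q[0],q[1],0]);T=np.load("T9.npy")
g=lambda u,v,z:inv(atz("wrist",220+u/2.8,v/2.8,z,T)).round(1).tolist()
print("cap",g(512,111,58.5),"bush",g(263,334,71),"saddle R/L",g(500,173,52),g(500,72,52),"button R",g(252,160,42),"pin top rim",g(252,168,50),"pin R rim",g(252,485,50))
for v,e in((28,36.5),(171,-.5),(205,-11.5),(252,-24.5),(295,-35.5),(345,-48.5),(415,-68)): print(e,g(472,v,34)[1])
```

```text
cap [33.6, 8.2, 58.5] bush [-25.2, -47.4, 71.0] saddle R/L [32.9, -6.0, 52.0] [33.3, 19.5, 52.0] button R [-25.1, -5.5, 42.0] pin top rim [-25.8, -8.9, 50.0] pin R rim [-24.8, -83.2, 50.0]
36.5 36.5
-0.5 -3.0
-11.5 -12.0
-24.5 -24.2
-35.5 -35.4
-48.5 -48.3
-68 -66.4
```

```bash
python3 -c "
from workcell import ctrl
print(ctrl.close_job())"
```

```text
the job is handed in; nothing more can be done
None
```

The job is handed in: the stop is in the third notch with its key fully down, about 1.7 mm off the notch's middle by camera (3.5 mm allowed), and the pin rests against its button with the gripper clear; no verdict came back, and the end measurements were all within the limits.

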